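# Sort out three mixed-up tool trays

## Robot

A 6-joint arm with a two-finger parallel gripper is mounted at the origin on a cart in front of the work surface, level with it; the furniture and walls round the work are solid. World frame = base frame: x ahead of the robot, y to its left, z up, the work surface at z = 0. Lengths are in m, angles in degrees, forces in N, time in s.
With the tool pointing down it reaches from about 0.25 to 0.725 m from the base axis. Payload 9.7 kg.
Tool frame: the origin (TCP) lies between the finger pads; the fingertips stand 25 mm ahead of it and the grasp point (between the pads) lies 6 mm ahead of it; z points along the fingers, y is the line along which they close (so a half turn about z gives the same grasp; the last joint's range is limited). The gripper opens to 85 mm and grips with 20 to 120 N. Pads are 22 mm wide; open, the fingers measure 114 mm over their backs; the gripper's body (76 mm by 85 mm) begins 54 mm behind the grasp point. The pads swing forward as they close: fully open they stand 13 mm farther back than shut.
Start: joints at [0, 4.979, 10.078, 95.1, 0, 90], TCP at [0.55, -0, 0.256] pointing down, gripper open.
Joint ranges: [-179.16, 179.16], [-48.56, 103.87], [-65.8, 70.77], [-126.05, 130.52], [-82.76, 87.17], [-180, 180]. Speed limits (degrees/s): [127.2, 127.2, 147.25, 180, 180, 180].

## Interface

Orientations are given as [roll, pitch, yaw] about the fixed x, y, z axes, in that order (R = Rz(yaw) Ry(pitch) Rx(roll)).
In Python, from workcell import bot gives the robot as it stands. The module is installed in compiled form; this text tells all that it offers.
- The arm moves only by the shell command python3 -m pendant 'ROWS' [FORCE]. ROWS is rows parted by semicolons, their numbers by spaces, 1 to 5 of them, each of 5 numbers: dx, dy, dz in m, then a turn about the tool's z in degrees, then the finger opening in m; each row is the pose to reach, as a shift and turn from the pose commanded when the command began, along the tool's axes at that moment; what a row does not reach only later rows make up. A row lasts 1/12 s, in which the tool goes at most 0.0417 m and 7.16 degrees, less where a joint would pass 70% of its speed; a pose out of reach is approached as far as the arm can. The fingers move at their own pace and stop on an object; FORCE is the grip in N (left out, the last holds). Time passes only in rows, so rows that do not move let the fingers close. It prints the time, the measured TCP pose, the force, the opening and the grip force at its end.
- bot.get_obs(): the state, without advancing time (a new reading comes with each control period).
- bot.camera(name): name is "scene" or "side" or "wrist"; returns the picture (480x640x3 uint8, blue, green, red); there is no depth.
- bot.camera_info(name): a dict with "mtx" (3x3 intrinsics, pixels), "k1" (the pictures are not rectified: a ray, as slopes to the right and down, at radius r is drawn at 1 + k1 r^2 times it, then the intrinsics apply), "extrinsics" (4x4, takes a point from camera to world coordinates). Camera axes: x right, y down, z forward; pixel columns grow to the right and rows downward; lengths in m; the calibration is good to about 2 mm. A picture is of the moment at which its call begins: read the wrist's pose just before it. camera_info takes no time and is no camera call; for the wrist camera it gives the pose at the moment of the call.
- bot.job_done(): hands the job in; it is judged then, once.
The state is a dict: "time": time; "q": joint angles; "qd": joint speeds; "joint_efforts": joint torques, N m; "ee_pos": TCP position; "tcp_rot": TCP orientation; "wrist_force": force on the tool from outside, world axes, zero at the start; "torque": the same for the moment, N m; "opening": finger opening in m; "grasp_force": force on a finger pad.
Only numpy, scipy, OpenCV 4.12 (cv2) and the standard library are available. Lean on these libraries where they do the work, as an engineer would, in place of code of your own. Each camera call takes 0.05 s, during which the arm holds its last target. There are 200 camera calls.

## Task

The torch, the tape measure and the jar of screws have been put into one another's trays. Put each back in the middle of its own: the torch lying lengthways in the long tray, the tape measure flat in the square tray, the jar upright in the round tray; as every tray is taken and holds only one thing, first set one of the three aside on the empty rubber mat. Set things down rather than dropping them, never tip the jar over, and leave the spanners and the screwdriver lying between the trays where they are.

Things in the scene. Friction and masses are not known exactly. Their poses are not given: they have to be found in the camera images.
- torch: white aluminium torch lying on its side, 126 long (x) x 43 wide (y) x 43 high; origin at the centre of its underside, x along its length, z up. At the start it lies in the square tray. Grip it across its width (along y) at the middle
- tape_measure: yellow and black tape measure lying flat, 76 (x) x 64 (y) x 31 high; origin at the centre of its underside, z up. At the start it lies in the round tray. Grip it across the 64 mm (along y)
- jar: jar of very clear glass (dark base, screws inside, white tin lid on top), standing upright, 62 diameter, 78 high; origin at the centre of its underside, z up. At the start it stands in the long tray (a like jar at the back left corner of the table is fixed and no part of the job). Grip it from above round the body, any direction
- long_tray: shallow oblong bare-metal tray, fixed to the table, outside 158 (x) x 78 (y), inside 150 x 70, floor 4 above the table, rim 10 above the table; a thin dark rubber pad marks the middle. Origin at the centre of its underside, x along its length, z up. Home of the torch (torch x along tray x, either way round)
- square_tray: shallow square bare-metal tray, fixed to the table, outside 148 x 148, inside 140 x 140, floor 4 above the table, rim 10 above the table; a thin dark rubber pad of 80 x 68 marks the middle. Origin at the centre of its underside, x and y along its sides, z up. Home of the tape measure, turned any way
- round_tray: shallow round bare-metal tray, fixed to the table, outside diameter 124, inside 116, floor 4 above the table, rim 10 above the table; a thin dark round rubber pad marks the middle. Origin at the centre of its underside, z up. Home of the jar
- mat: flat black ribbed rubber mat, fixed to the table, 150 (x) x 110 (y) x 3 thick, empty at the start: the free spot. Origin at the centre of its underside, z up
- spanner_1: long steel spanner lying flat between the trays, 202 (x) x 27 x 8 high; origin at the centre of its underside, x along it. Not to be moved
- spanner_2: short steel spanner lying flat between the trays, 162 (x) x 22 x 6 high; origin at the centre of its underside, x along it. Not to be moved
- screwdriver_2: yellow screwdriver lying between the trays, 185 (x) x 27 x 28 high; origin at the centre of its underside, x along it. Not to be moved
Not all that is in view belongs to the job. Leave any brown or green look-alike of the jar alone.

How it is judged:
By the outcome, as a careful person would: the job done as asked, in the order asked, and still so for the second after the job is handed in, with the robot touching nothing.
It also fails if it takes over 120 s, if anything falls off the work surface, if the arm or the gripper's body presses on something with over 40 N, if the wrist force passes 120 N, or if a joint passes its speed limit or range.

## Working session

There is one attempt and no reset: what is moved stays moved. The work goes in short steps, Python scripts to look and compute and a shell command to move; the robot and the scene stay as the last step left them, time stands still between calls to the robot, and variables do not carry over. Pictures are saved under pics/ and viewed, at most 16 in all, crops included, and the job is handed in when it is done.

```bash
mkdir -p pics; python3 - <<'E'
from workcell import bot
import cv2
for n in("scene","side","wrist"):
    i=bot.camera_info(n);print(n,i["mtx"].tolist(),i["k1"],i["extrinsics"].round(4).tolist() if hasattr(i["extrinsics"],'round') else i["extrinsics"])
    cv2.imwrite(f"pics/{n}0.png",bot.camera(n))
print(bot.get_obs())
E
```

```text
scene [[573.4202142517039, 0.0, 317.71749469761573], [0.0, 573.4202142517039, 243.1113055164288], [0.0, 0.0, 1.0]] -0.09708280883002103 [[0.4665, 0.4262, -0.7751, 1.6042], [0.8844, -0.2399, 0.4003, -0.6294], [-0.0153, -0.8722, -0.4889, 0.759], [0.0, 0.0, 0.0, 1.0]]
side [[560.7199737900719, 0.0, 308.85690097292047], [0.0, 560.7199737900719, 242.434075129679], [0.0, 0.0, 1.0]] -0.029727709633909544 [[-0.8259, -0.3651, 0.4297, -0.208], [-0.5638, 0.525, -0.6376, 1.0161], [0.0072, -0.7688, -0.6394, 1.1033], [0.0, 0.0, 0.0, 1.0]]
wrist [[366.01352113141695, 0.0, 319.66854991038286], [0.0, 366.01352113141695, 237.81446833403925], [0.0, 0.0, 1.0]] -0.07083834301907793 [[1.0, -0.0005, -0.0008, 0.5502], [-0.0008, -0.9478, -0.3187, 0.0826], [-0.0006, 0.3187, -0.9478, 0.3722], [0.0, 0.0, 0.0, 1.0]]
{'time': 0.15, 'q': array([-9.46514811e-05,  5.00354909e+00,  1.00431509e+01,  9.51010302e+01,
       -1.30043222e-04,  9.00012039e+01]), 'qd': array([-0.01533453, -0.17015851,  0.09698754,  0.04694715, -0.05935512,
        0.11704989]), 'joint_efforts': array([-3.04631758e-03, -5.20762289e+01,  4.65044117e+01,  1.38444663e-02,
       -2.16874664e-04, -1.82086734e-05]), 'ee_pos': array([ 5.49829844e-01, -1.49842532e-06,  2.55733411e-01]), 'tcp_rot': array([-1.79938572e+02,  1.31333832e-04,  8.99987016e+01]), 'wrist_force': array([0.03683677, 0.18527977, 0.18379812]), 'torque': array([ 0.02546144,  0.01484145, -0.03538376]), 'grasp_force': 0.0, 'opening': 0.08566441045655365}
```

View pics/scene0.png

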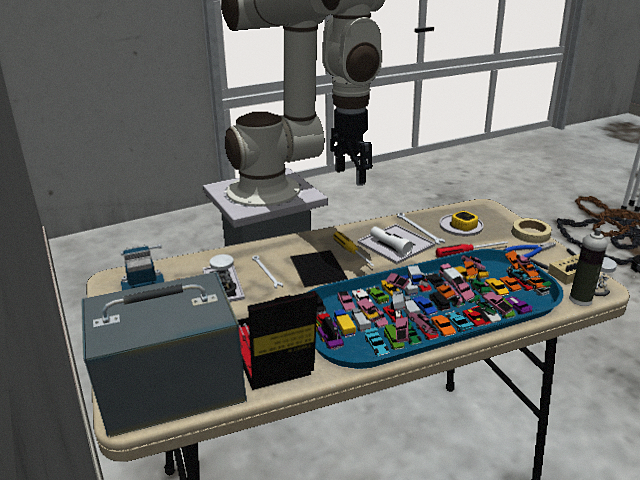

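View pics/side0.png

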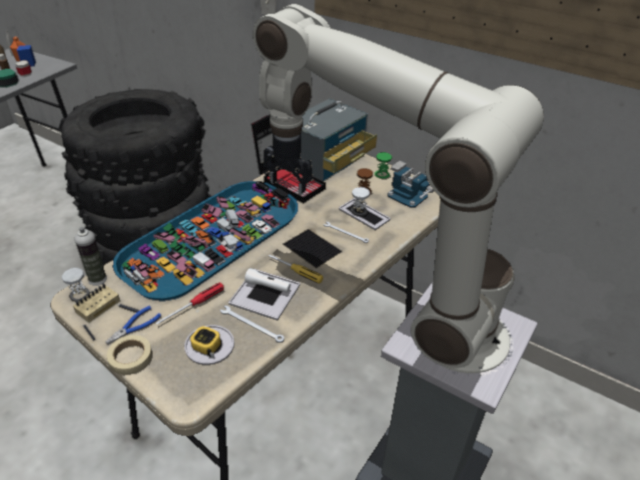

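View pics/wrist0.png

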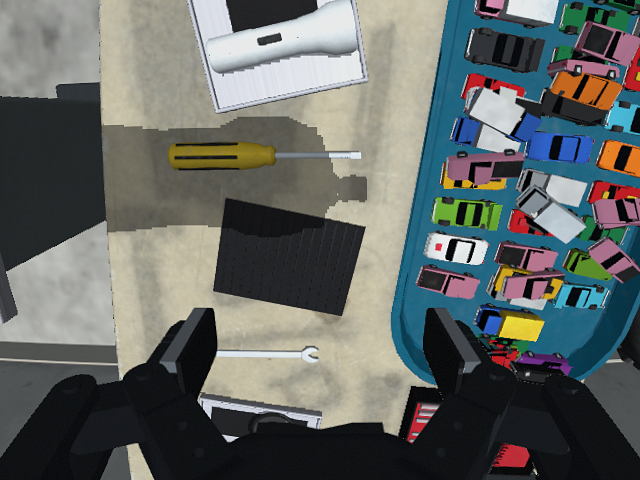

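Scene view: the jar, with white lid, stands in the long tray at (222,265). The mat is at (318,268), the torch in the square tray at (392,240), and the tape measure in the round tray at (464,220). The side view also shows brown and green look-alikes at (365,175) and (383,160), and a fixed jar at (72,280). In the wrist view the torch is at (285,40), the mat at (290,257) and the long tray's edge at (262,400). I'll take wrist views along y.

```bash
cat > h.py <<'E'
import numpy as np,cv2,pickle
from workcell import bot
def snap(name,n="wrist"):
    i=bot.camera_info(n);im=bot.camera(n);cv2.imwrite(f"pics/{name}.png",im)
    pickle.dump({k:np.array(i[k]) for k in("mtx","k1","extrinsics")},open(f"pics/{name}.pkl","wb"));return im
def info(name): return pickle.load(open(f"pics/{name}.pkl","rb"))
def rays(i,uv):
    uv=np.array(uv,float).reshape(-1,1,2)
    d=np.array([float(i["k1"]),0,0,0,0])
    s=cv2.undistortPoints(uv,i["mtx"],d).reshape(-1,2)
    E=i["extrinsics"];r=np.c_[s,np.ones(len(s))]@E[:3,:3].T
    return E[:3,3],r
def plane(name,uv,z):
    o,r=rays(info(name),uv);return o+r*((z-o[2])/r[:,2])[:,None]
def tri(obs):  # [(name,(u,v)),...]
    A=np.zeros((3,3));b=np.zeros(3);L=[]
    for n,uv in obs:
        o,r=rays(info(n),[uv]);r=r[0]/np.linalg.norm(r[0]);P=np.eye(3)-np.outer(r,r);A+=P;b+=P@o;L.append((P,o))
    x=np.linalg.solve(A,b);return x,[float(np.linalg.norm(P@(x-o))) for P,o in L]
def project(name,X):
    i=info(name);E=np.linalg.inv(i["extrinsics"])
    return cv2.projectPoints(np.array(X,float).reshape(-1,1,3),cv2.Rodrigues(E[:3,:3])[0],E[:3,3],i["mtx"],np.array([float(i["k1"]),0,0,0,0]))[0].reshape(-1,2)
E
S='python3 -c'
python3 -m pendant '0.15 0 0 0 0.085;0.15 0 0 0 0.085;0.15 0 0 0 0.085;0.15 0 0 0 0.085;0.15 0 0 0 0.085'
$S 'from h import *;snap("wa")'
python3 -m pendant '0.15 0 0 0 0.085;0.15 0 0 0 0.085;0.15 0 0 0 0.085;0.15 0 0 0 0.085;0.15 0 0 0 0.085'
$S 'from h import *;snap("wb")'
python3 -m pendant '-0.2 0 0 0 0.085;-0.2 0 0 0 0.085;-0.2 0 0 0 0.085;-0.2 0 0 0 0.085;-0.2 0 0 0 0.085'
python3 -m pendant '-0.2 0 0 0 0.085;-0.2 0 0 0 0.085;-0.2 0 0 0 0.085;-0.2 0 0 0 0.085;-0.2 0 0 0 0.085'
python3 -m pendant '-0.05 0 0 0 0.085;-0.05 0 0 0 0.085;-0.05 0 0 0 0.085'
$S 'from h import *;snap("wc")'
python3 -m pendant '-0.15 0 0 0 0.085;-0.15 0 0 0 0.085;-0.15 0 0 0 0.085;-0.15 0 0 0 0.085;-0.15 0 0 0 0.085'
$S 'from h import *;snap("wd")
I=[cv2.resize(cv2.imread(f"pics/{n}.png"),(400,300),interpolation=cv2.INTER_AREA) for n in("wa","wb","wc","wd")]
cv2.imwrite("pics/m1.png",np.vstack([np.hstack(I[:2]),np.hstack(I[2:])]))'
```

```text
time: 0.57
ee_pos: [0.5495, 0.1542, 0.2555]
tcp_rot: [-179.9, -0.0, 90.2]
wrist_force: [0.6, 0.4, -0.6]
opening: 0.0851
grasp_force: 0.0
time: 1.03
ee_pos: [0.5497, 0.3034, 0.255]
tcp_rot: [-179.9, -0.0, 90.2]
wrist_force: [-0.1, -1.0, -0.1]
opening: 0.0852
grasp_force: 0.0
time: 1.5
ee_pos: [0.5493, 0.0957, 0.2566]
tcp_rot: [180.0, 0.0, 89.9]
wrist_force: [0.5, 0.7, 0.5]
opening: 0.0848
grasp_force: 0.0
time: 1.92
ee_pos: [0.5486, -0.1044, 0.2566]
tcp_rot: [180.0, 0.0, 89.8]
wrist_force: [0.2, 1.0, -0.6]
opening: 0.0855
grasp_force: 0.0
time: 2.17
ee_pos: [0.5487, -0.1542, 0.2561]
tcp_rot: [-180.0, 0.0, 89.7]
wrist_force: [-0.2, 0.3, 0.1]
opening: 0.0849
grasp_force: 0.0
time: 2.63
ee_pos: [0.5492, -0.3035, 0.2554]
tcp_rot: [-179.9, 0.0, 89.8]
wrist_force: [0.4, 0.1, 0.2]
opening: 0.0854
grasp_force: 0.0
```

View pics/m1.png

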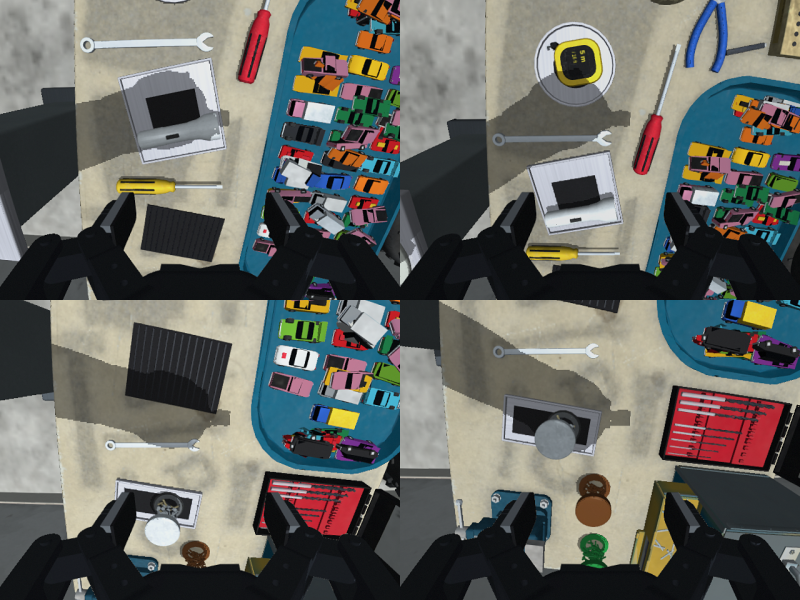

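Montage halves, in half-scale pixels: wb (top right) shows the tape at (576,62), the round tray centred near (574,63), and the torch at (580,215) lying along the lower edge of the square tray. wd (bottom right) shows the jar lid at (556,435) in the long tray centred near (551,425), with the brown and green look-alikes at (593,500) and (593,550). Next I'll enlarge crops to pick exact points.

```bash
python3 - <<'E'
from h import *
def crop(n,x,y,w,h,W,H):
    return cv2.resize(cv2.imread(f"pics/{n}.png")[y:y+h,x:x+w],(W,H),interpolation=cv2.INTER_CUBIC)
cv2.imwrite("pics/c1.png",np.hstack([crop("wb",190,20,200,300,400,600),crop("wa",180,60,200,300,400,600)]))
cv2.imwrite("pics/c2.png",np.hstack([crop("wd",140,130,200,150,400,300),crop("wc",160,270,200,150,400,300)]))
c=cv2.imread("pics/c2.png");m=np.hstack([crop("wc",190,20,200,150,400,300),crop("side",0,0,1,1,1,1) if 0 else crop("side0",170,300,100,75,400,300)])
cv2.imwrite("pics/c2.png",np.vstack([c,m]))
E
```

```text
(no output)
```

View pics/c1.png

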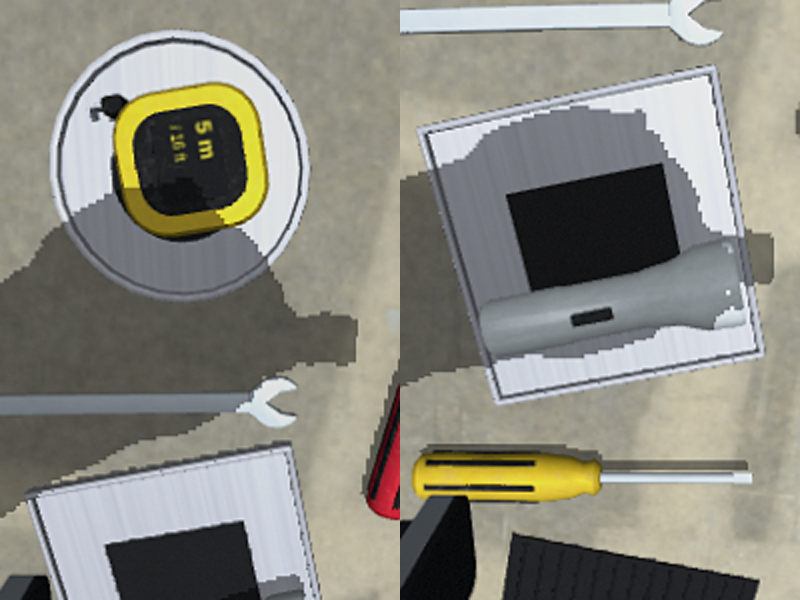

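View pics/c2.png

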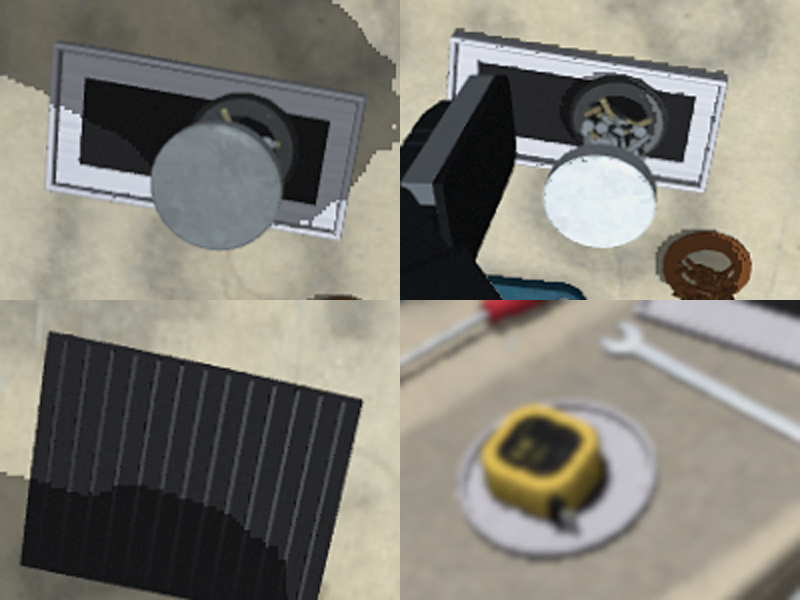

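Crops: wb shows the round tray's rim centre at (280,102) px and the tape's top at (285,99), with its hook to the left. wa shows the square tray's corners and the torch. wd shows the jar's lid centre at (248,223), and wc the same lid at (260,368), standing on its dark base in the long tray. It is the white-lidded clear one with screws in the long tray. The brown and green jars and the fixed one at the back left are not the target. Next I'll compute positions.

```bash
python3 - <<'E'
from h import *
np.set_printoptions(precision=4,suppress=True)
f=lambda o,P,s=2:[(o[0]+x/s,o[1]+y/s) for x,y in P]
def rect(P,name):
    P=P[:,:2]; c=P.mean(0);e=[P[(i+1)%4]-P[i] for i in range(4)]
    print(name,c,"edges",[round(float(np.linalg.norm(v)),4) for v in e],"ang",[round(float(np.degrees(np.arctan2(v[1],v[0]))),1) for v in e])
rect(plane("wa",f((180,60),[(16,130),(315,67),(364,355),(98,403)]),.01),"square")
rect(plane("wa",f((180,60),[(106,194),(264,164),(280,255),(133,292)]),.004),"sqpad(part)")
rect(plane("wd",f((140,130),[(55,42),(367,96),(340,240),(47,190)]),.01),"long")
rect(plane("wd",f((140,130),[(86,78),(330,121),(316,206),(80,163)]),.004),"longpad")
rect(plane("wc",f((190,20),[(50,332-300),(362,400-300),(318,602-300),(22,565-300)]),.003),"mat")
P=plane("wb",f((190,20),[(50,165),(309,165),(180,29),(180,300)]),.01);print("round",P)
t=np.linspace(0,2*np.pi,1)
# jar
for z in(.082,):
    print("jar lid wd",plane("wd",f((140,130),[(216,185)]),z),plane("wc",f((160,270),[(200,197)]),z))
print("lid tri",tri([("wd",f((140,130),[(216,185)])[0]),("wc",f((160,270),[(200,197)])[0])]))
# tape yellow
im=cv2.imread("pics/wb.png");h=cv2.cvtColor(im,cv2.COLOR_BGR2HSV)
m=cv2.inRange(h,(20,120,60),(35,255,255));m[150:]=0
ys,xs=np.nonzero(m);Q=plane("wb",np.c_[xs,ys],.030)[:,:2]
r=cv2.minAreaRect((Q*1e3).astype(np.float32));print("tape",r)
i=dict(bot.camera_info("side"));pickle.dump({k:np.array(i[k]) for k in("mtx","k1","extrinsics")},open("pics/side0.pkl","wb"))
print("tape tri",tri([("wb",(190+95,20+78)),("side0",(206,336))]))
# torch axis points
print("torch wa",plane("wa",f((180,60),[(480-400,332),(740-400,287),(592-400,316)]),.045))
E
```

```text
square [0.509  0.1725] edges [0.1456, 0.144, 0.144, 0.144] ang [11.1, -78.8, -168.9, 101.9]
sqpad(part) [0.5074 0.1812] edges [0.08, 0.0458, 0.0784, 0.0512] ang [10.4, -79.9, -165.6, 102.1]
long [ 0.4697 -0.3042] edges [0.1556, 0.0774, 0.1555, 0.077] ang [-10.4, -100.7, 169.5, 79.4]
longpad [ 0.4689 -0.3049] edges [0.1251, 0.0461, 0.1256, 0.045] ang [-10.6, -100.2, 168.9, 79.2]
mat [ 0.5153 -0.0651] edges [0.1476, 0.0967, 0.1492, 0.1085] ang [-12.2, -101.4, 172.3, 77.9]
round [[0.4511 0.3984 0.01  ]
 [0.5728 0.398  0.01  ]
 [0.5138 0.4566 0.01  ]
 [0.5106 0.3348 0.01  ]]
jar lid wd [[ 0.4902 -0.305   0.082 ]] [[ 0.4905 -0.302   0.082 ]]
lid tri (array([ 0.4892, -0.3066,  0.0762]), [0.00016411802416082963, 0.00016411802416083142])
tape ((518.789306640625, 399.08343505859375), (65.68843841552734, 61.24869155883789), 8.746251106262207)
tape tri (array([0.5173, 0.3984, 0.034 ]), [0.0031678643311150844, 0.003167864331114958])
torch wa [[0.4563 0.1384 0.045 ]
 [0.5775 0.1602 0.045 ]
 [0.5093 0.1462 0.045 ]]
```

Sizes agree with the text to about 2 mm, lid top at z≈0.08 and tape top at 0.034. Tape goes to the mat first. I'll move above it and turn the tool.

```bash

python3 -m pendant '0.2 0 0 0 0.076;0.2 0 0 0 0.076;0.2 0 0 0 0.076;0.2 0 0 0 0.076;0.2 0 0 0 0.076'>/dev/null
python3 -m pendant '0.2 0 0 0 0.076;0.2 0 0 0 0.076;0.2 0 0 0 0.076;0.2 0 0 0 0.076;0.2 0 0 0 0.076'>/dev/null
python3 -m pendant '0.2 -0.03 0 0 0.076;0.2 -0.03 0 0 0.076;0.2 -0.03 0 0 0.076;0.2 -0.03 0 0 0.076;0.2 -0.03 0 0 0.076'>/dev/null
python3 -m pendant '0.1 0 0 0 0.076;0.1 0 0 0 0.076;0.1 0 0 0 0.076'>/dev/null
python3 -m pendant '0 0 0 27 0.076;0 0 0 27 0.076;0 0 0 27 0.076;0 0 0 27 0.076;0 0 0 27 0.076'>/dev/null
python3 -m pendant '0 0 0 27 0.076;0 0 0 27 0.076;0 0 0 27 0.076;0 0 0 27 0.076;0 0 0 27 0.076'>/dev/null
python3 -m pendant '0 0 0 27 0.076;0 0 0 27 0.076;0 0 0 27 0.076;0 0 0 27 0.076;0 0 0 27 0.076'
python3 - <<'E'
from h import *
im=snap("we");o=bot.get_obs();print(o["q"].round(1),o["ee_pos"].round(4),o["tcp_rot"].round(2))
def mk(n,lo,hi):
    im=cv2.imread(f"pics/{n}.png");h=cv2.cvtColor(im,cv2.COLOR_BGR2HSV);return cv2.inRange(h,(20,120,60),(35,255,255))
m=mk("we",0,0);k,l,s,c=cv2.connectedComponentsWithStats(m);j=1+s[1:,4].argmax();print(s[j],c[j])
ys,xs=np.nonzero(l==j);Q=plane("we",np.c_[xs,ys],.03)[:,:2];r=cv2.minAreaRect((Q*1e3).astype(np.float32));print(r)
cv2.imwrite("pics/we_v.png",im)
E
```

```text
time: 5.43
ee_pos: [0.5648, 0.3162, 0.2563]
tcp_rot: [-174.1, 0.8, 27.0]
wrist_force: [0.5, 0.7, -0.3]
opening: 0.0759
grasp_force: 0.0
[ 26.7  19.9  27.4  98.4   5.9 179.9] [0.5658 0.3141 0.2564] [-174.13    0.78   26.81]
[ 216  165   71   73 2089] [252.92628052 197.74868358]
((522.017578125, 398.3655090332031), (69.97532653808594, 64.01917266845703), 9.194995880126953)
```

View pics/we.png

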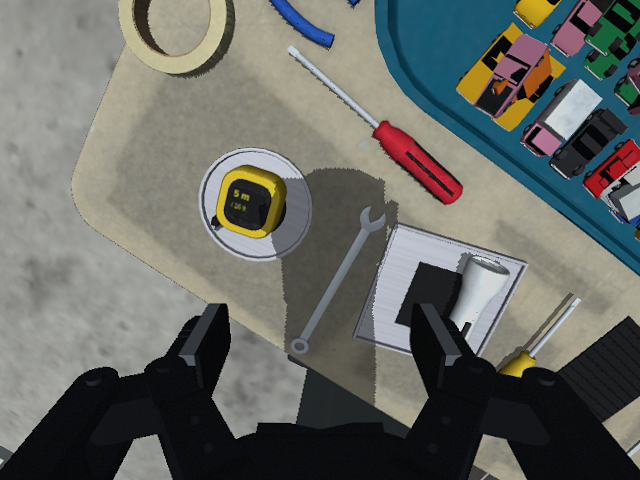

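The last joint reached its limit at 180°, so I'll turn the other way to yaw 189. The picture confirms the tape, centred at (253,198) in the round tray, hook to the lower left at (216,222). The brush between trays is the spanner at (335,285).

```bash

for k in 1 ; do python3 -m pendant '0 0 0 -35 0.076;0 0 0 -35 0.076;0 0 0 -35 0.076;0 0 0 -35 0.076;0 0 0 -35 0.076'; python3 -m pendant '0 0 0 -35 0.076;0 0 0 -35 0.076;0 0 0 -35 0.076;0 0 0 -35 0.076;0 0 0 -35 0.076'; python3 -m pendant '0 0 0 -35 0.076;0 0 0 -35 0.076;0 0 0 -35 0.076;0 0 0 -35 0.076;0 0 0 -35 0.076';done | grep -E 'ee_pos|rot'
```

```text
ee_pos: [0.5646, 0.317, 0.2564]
tcp_rot: [-174.8, -2.8, 62.3]
ee_pos: [0.5646, 0.317, 0.2564]
tcp_rot: [-177.3, -5.3, 97.3]
ee_pos: [0.5646, 0.317, 0.2564]
tcp_rot: [179.2, -5.8, 132.4]
```

The limit left a 6° lean in the commanded pose, since the rotary limit traded it against q5. The mirror limit should take it out. I'll turn there and approach in small steps.

```bash

( python3 -m pendant '0 0 0 -35 0.076;0 0 0 -35 0.076;0 0 0 -35 0.076;0 0 0 -35 0.076;0 0 0 -35 0.076'; python3 -m pendant '0 0 0 -35 0.076;0 0 0 -35 0.076;0 0 0 -35 0.076;0 0 0 -35 0.076;0 0 0 -35 0.076'; python3 -m pendant '0 0 0 -35 0.076;0 0 0 -35 0.076;0 0 0 -35 0.076;0 0 0 -35 0.076;0 0 0 -35 0.076'; python3 -m pendant '0 0 0 -35 0.076;0 0 0 -35 0.076;0 0 0 -35 0.076;0 0 0 -35 0.076;0 0 0 -35 0.076';python3 -m pendant '0 0 0 -35 0.076;0 0 0 -35 0.076;0 0 0 -35 0.076;0 0 0 -35 0.076;0 0 0 -35 0.076'
python3 -m pendant '0 0 0 -35 0.076;0 0 0 -35 0.076;0 0 0 -35 0.076;0 0 0 -35 0.076;0 0 0 -35 0.076'
python3 -m pendant '0 0 0 -35 0.076;0 0 0 -35 0.076;0 0 0 -35 0.076;0 0 0 -35 0.076;0 0 0 -35 0.076'
python3 -c 'from h import *;print("q rot",bot.get_obs()["q"].round(1))'
python3 -m pendant '0 0 0 -14 0.076;0 0 0 -14 0.076;0 0 0 -14 0.076'
python3 -c 'from h import *;print("q rot",bot.get_obs()["q"].round(1))'
python3 -m pendant '0 0 0 -7 0.076;0 0 0 -7 0.076'
python3 -c 'from h import *;print("q rot",bot.get_obs()["q"].round(1))' ) | grep -E 'ee_pos|rot'
```

```text
ee_pos: [0.5646, 0.317, 0.2564]
tcp_rot: [176.0, -4.3, 167.6]
ee_pos: [0.5646, 0.317, 0.2564]
tcp_rot: [174.2, -1.2, -157.5]
ee_pos: [0.5646, 0.317, 0.2564]
tcp_rot: [174.6, 2.3, -122.7]
ee_pos: [0.5646, 0.317, 0.2564]
tcp_rot: [176.9, 5.0, -87.7]
ee_pos: [0.5646, 0.317, 0.2564]
tcp_rot: [-179.7, 5.9, -52.6]
ee_pos: [0.5646, 0.317, 0.2564]
tcp_rot: [-176.4, 4.7, -17.4]
ee_pos: [0.5646, 0.317, 0.2564]
tcp_rot: [-174.4, 1.7, 17.5]
q rot [  27.    19.9   27.5   98.4    5.9 -170.5]
ee_pos: [0.554, 0.336, 0.2565]
tcp_rot: [-174.9, 0.3, 29.1]
q rot [  29.2   19.5   27.    97.9    5.1 -179.9]
ee_pos: [0.5349, 0.3655, 0.2565]
tcp_rot: [-176.3, -0.3, 32.9]
q rot [  32.9   18.9   26.3   97.2    3.7 -180. ]
```

```bash

( python3 -m pendant '0 0 0 -7 0.076;0 0 0 -7 0.076'
python3 -c 'from h import *;print("q rot",bot.get_obs()["q"].round(2))'
python3 -m pendant '0 0 0 -7 0.076;0 0 0 -7 0.076'
python3 -m pendant '0 0 0 0 0.076'
python3 -c 'from h import *;print("q rot",bot.get_obs()["q"].round(2))'  ) | grep -E 'ee_pos|rot'
```

```text
ee_pos: [0.5148, 0.3928, 0.2565]
tcp_rot: [-177.7, -0.6, 36.4]
q rot [  36.44   18.45   25.78   96.69    2.25 -179.99]
ee_pos: [0.4931, 0.4185, 0.2564]
tcp_rot: [-179.2, -0.9, 40.0]
ee_pos: [0.4948, 0.4165, 0.2565]
tcp_rot: [-179.2, -0.8, 39.8]
q rot [  39.77   18.13   25.4    96.42    0.8  -179.98]
```

```bash

( python3 -m pendant '0 0 0 -4 0.076;0 0 0 -4 0.076'
python3 -m pendant '0 0 0 0 0.076'
python3 -c 'from h import *;print("q rot",bot.get_obs()["q"].round(2))'  ) | grep -E 'ee_pos|rot'
```

```text
ee_pos: [0.4822, 0.4307, 0.2563]
tcp_rot: [180.0, -0.9, 41.8]
ee_pos: [0.4832, 0.4296, 0.2564]
tcp_rot: [180.0, -0.9, 41.6]
q rot [ 4.1660e+01  1.8060e+01  2.5310e+01  9.6360e+01 -5.0000e-02 -1.7996e+02]
```

```bash
cat >> h.py <<'E'
def go(x,y,z,yaw=None):  # prints tool-axis deltas to the target from the present pose
    from scipy.spatial.transform import Rotation as R
    o=bot.get_obs();r=R.from_euler("xyz",o["tcp_rot"],degrees=True)
    d=r.inv().apply(np.array([x,y,z])-o["ee_pos"])
    t=0 if yaw is None else -((yaw-o["tcp_rot"][2]+180)%360-180)
    print("at",o["ee_pos"].round(4),o["tcp_rot"].round(2),"q",o["q"].round(0),"F",o["wrist_force"].round(1),"open",round(o["opening"],4),"D",d.round(4),"turn",round(t,1))
E
P='python3 -m pendant'
for i in 1 2 3 4 5 6; do python3 -m pendant '0 0 0 35.5 0.076;0 0 0 35.5 0.076;0 0 0 35.5 0.076;0 0 0 35.5 0.076;0 0 0 35.5 0.076' >/dev/null; done
python3 -m pendant '0 0 0 0 0.076;0 0 0 0 0.076' | head -1
python3 -c 'from h import *;go(.520,.3987,.034,188.9)'
```

```text
time: 13.4
at [0.4839 0.4289 0.2563] [ 179.56    0.77 -171.26] q [42. 18. 25. 96. -0. 33.] F [ 0.1 -0.1 -0.1] open 0.0762 D [-0.0281 -0.0371  0.2224] turn -0.2
```

```bash

python3 -m pendant '-0.028 -0.037 0 0 0.076;-0.028 -0.037 0.04 0 0.076;-0.028 -0.037 0.08 0 0.076;-0.028 -0.037 0.12 0 0.076;-0.028 -0.037 0.14 0 0.076'>/dev/null
python3 -m pendant '0 0 0.03 0 0.076;0 0 0.03 0 0.076;0 0 0.03 0 0.076'>/dev/null
python3 -c 'from h import *;go(.520,.3987,.034,188.9);im=snap("wf")'
```

```text
at [0.518  0.398  0.0854] [ 179.65    0.62 -171.27] q [38. 18.  7. 78.  0. 29.] F [ 1.  -0.5  0.7] open 0.0761 D [-0.0015  0.      0.0514] turn -0.2
```

View pics/wf.png

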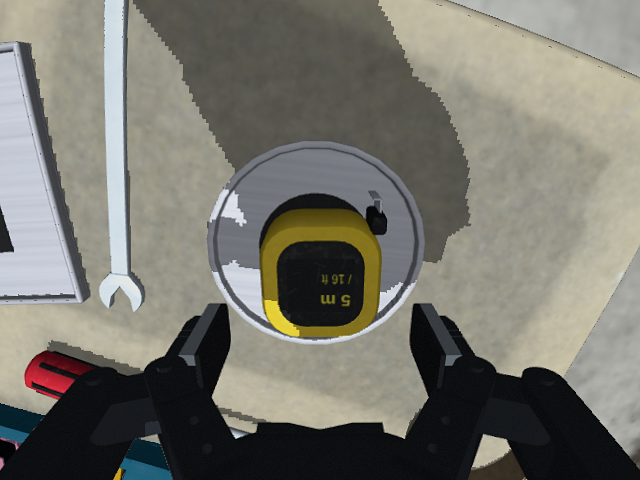

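The tape's top spans 260–380 px, square to the tool and centred between the fingers at (320,272). The hook points away at (375,205). I'll descend and grip.

```bash

python3 -m pendant '-0.001 0 0.025 0 0.076;-0.001 0 0.045 0 0.076;-0.001 0 0.051 0 0.076;-0.001 0 0.051 0 0.076' 40
python3 -m pendant '0 0 0 0 0.05;0 0 0 0 0.05;0 0 0 0 0.05;0 0 0 0 0.05;0 0 0 0 0.05' 40
python3 -m pendant '0 0 0 0 0.05;0 0 0 0 0.05;0 0 -0.02 0 0.05;0 0 -0.06 0 0.05;0 0 -0.1 0 0.05'
python3 -m pendant '0 0 -0.08 0 0.05;0 0 -0.08 0 0.05;0 0 -0.08 0 0.05;0 0 -0.08 0 0.05'
python3 -c 'from h import *;go(.5145,-.063,.2,168)'
```

```text
time: 14.45
ee_pos: [0.5202, 0.3995, 0.0357]
tcp_rot: [179.6, 0.7, -171.3]
wrist_force: [-0.7, -0.1, -0.5]
opening: 0.0761
grasp_force: 0.0
time: 14.87
ee_pos: [0.5211, 0.4003, 0.0379]
tcp_rot: [179.5, 0.9, -171.4]
wrist_force: [-0.2, -0.0, 6.9]
opening: 0.0633
grasp_force: 46.7
time: 15.28
ee_pos: [0.5181, 0.398, 0.1357]
tcp_rot: [179.6, 0.6, -171.4]
wrist_force: [0.6, 1.3, -0.9]
opening: 0.0629
grasp_force: 45.7
time: 15.62
ee_pos: [0.5188, 0.3985, 0.219]
tcp_rot: [179.4, 1.1, -171.4]
wrist_force: [-0.3, -0.2, -3.0]
opening: 0.0632
grasp_force: 45.8
at [0.5188 0.3985 0.219 ] [ 179.4     1.07 -171.39] q [38. 18. 21. 92.  0. 29.] F [-0.3 -0.2 -3. ] open 0.0632 D [ 0.0737 -0.4558  0.0129] turn 20.6
```

Held at 63 mm, matching 64. I'll carry it to the mat.

```bash

python3 -m pendant '0.03 -0.2 0 0 0.05;0.03 -0.2 0 0 0.05;0.03 -0.2 0 0 0.05;0.03 -0.2 0 0 0.05;0.03 -0.2 0 0 0.05'>/dev/null
python3 -m pendant '0.03 -0.2 0 0 0.05;0.03 -0.2 0 0 0.05;0.03 -0.2 0 0 0.05;0.03 -0.2 0 0 0.05;0.03 -0.2 0 0 0.05'>/dev/null
python3 -m pendant '0.014 -0.056 0 0 0.05;0.014 -0.056 0 7 0.05;0.014 -0.056 0 14 0.05;0.014 -0.056 0 20.5 0.05;0.014 -0.056 0 20.5 0.05'>/dev/null
python3 -m pendant '0 0 0 0 0.05;0 0 0 0 0.05'>/dev/null
python3 - <<'E'
from h import *
c=plane("wc",[(190+181,20+50),(190+11,20+132.5)],.003);print(c,c.mean(0))
go(c.mean(0)[0],c.mean(0)[1],.05,168)
E
```

```text
[[ 0.59787842 -0.0304569   0.003     ]
 [ 0.43082214 -0.10533382  0.003     ]] [ 0.51435028 -0.06789536  0.003     ]
at [ 0.5128 -0.0638  0.2101] [179.33   0.5  168.35] q [-7. -1. -1. 89.  1.  4.] F [ 0.7 -0.9 -2.2] open 0.0632 D [-0.0009 -0.0056  0.1601] turn 0.3
```

```bash

python3 -m pendant '0 -0.005 0.04 0 0.05;0 -0.005 0.08 0 0.05;0 -0.005 0.12 0 0.05;0 -0.005 0.15 0 0.05;0 -0.005 0.155 0 0.05'
python3 -m pendant '0 0 0 0 0.05;0 0 0 0 0.05'
python3 -c 'from h import *;go(.5143,-.0679,.0375,168)'
```

```text
time: 17.45
ee_pos: [0.5106, -0.0666, 0.0499]
tcp_rot: [179.4, 0.1, 168.3]
wrist_force: [-0.8, -0.6, -2.5]
opening: 0.0631
grasp_force: 45.6
time: 17.62
ee_pos: [0.5146, -0.0673, 0.0575]
tcp_rot: [179.3, 0.6, 168.2]
wrist_force: [-0.3, -0.0, -1.4]
opening: 0.0633
grasp_force: 45.7
at [ 0.5146 -0.0673  0.0575] [179.32   0.65 168.2 ] q [ -8.   1. -16.  72.   1.   4.] F [-0.3 -0.  -1.4] open 0.0633 D [ 0.0004 -0.0009  0.02  ] turn 0.2
```

```bash

python3 -m pendant '0 0 0.007 0 0.05;0 0 0.012 0 0.05;0 0 0.016 0 0.05;0 0 0.019 0 0.05;0 0 0.019 0 0.05'
python3 -m pendant '0 0 0.001 0 0.05;0 0 0.001 0 0.05'
python3 -c 'from h import *;go(.5143,-.0679,.0375,168)'
```

```text
time: 18.03
ee_pos: [0.5144, -0.0673, 0.0372]
tcp_rot: [179.3, 0.6, 168.1]
wrist_force: [0.2, -0.1, -1.6]
opening: 0.063
grasp_force: 45.8
time: 18.2
ee_pos: [0.5144, -0.0673, 0.0369]
tcp_rot: [179.3, 0.6, 168.1]
wrist_force: [-4.0, 1.1, 7.2]
opening: 0.0631
grasp_force: 46.8
at [ 0.5144 -0.0673  0.0369] [179.32   0.62 168.11] q [ -8.   2. -18.  70.   1.   4.] F [-4.   1.1  7.2] open 0.0631 D [-0.0001 -0.0006 -0.0006] turn 0.1
```

```bash

python3 -m pendant '0 0 0 0 0.08;0 0 0 0 0.08;0 0 0 0 0.08;0 0 -0.03 0 0.084;0 0 -0.07 0 0.084'
python3 -m pendant '0 0 -0.12 0 0.084;0 0 -0.12 0 0.084;0 0 -0.12 0 0.084;0 0 -0.12 0 0.084'>/dev/null
python3 -m pendant '0 0 0 35 0.084;0 0 0 35 0.084;0 0 0 35 0.084;0 0 0 35 0.084;0 0 0 35 0.084'>/dev/null
python3 -m pendant '0 0 0 35 0.084;0 0 0 35 0.084;0 0 0 35 0.084;0 0 0 35 0.084;0 0 0 35 0.084'>/dev/null
python3 -m pendant '0 0 0 18 0.084;0 0 0 18 0.084;0 0 0 18 0.084;0 0 0 18 0.084'>/dev/null
python3 -c 'from h import *;snap("wg");go(.4895,-.305,.2,80)'
```

```text
time: 18.62
ee_pos: [0.5112, -0.0676, 0.1033]
tcp_rot: [179.3, 0.2, 168.1]
wrist_force: [0.9, 0.1, 0.5]
opening: 0.084
grasp_force: 0.0
at [ 0.5119 -0.0691  0.2257] [179.41  -0.66  80.2 ] q [-8. -1.  1. 91.  1. 92.] F [-0.4 -0.3  0.2] open 0.0839 D [-0.2366  0.0179  0.0232] turn 0.2
```

```bash

python3 -m pendant '-0.12 0.009 0 0 0.084;-0.12 0.009 0 0 0.084;-0.12 0.009 0 0 0.084;-0.12 0.009 0 0 0.084'>/dev/null
python3 -c 'from h import *;snap("wh")'
python3 -m pendant '-0.116 0.009 0.01 0 0.084;-0.116 0.009 0.02 0 0.084;-0.116 0.009 0.02 0 0.084;-0.116 0.009 0.02 0 0.084'>/dev/null
python3 - <<'E'
from h import *
im=snap("wi")
go(.4895,-.305,.05,80)
a=cv2.imread("pics/wg.png");h=cv2.imread("pics/wh.png")
f=lambda x:cv2.resize(x,(400,300),interpolation=cv2.INTER_AREA)
cv2.imwrite("pics/m2.png",np.vstack([np.hstack([f(a),f(h)]),np.hstack([f(im),cv2.resize(im[150:300,220:420],(400,300),interpolation=cv2.INTER_CUBIC)])]))
E
```

```text
at [ 0.4887 -0.3059  0.2018] [179.52  -0.7   80.07] q [-32.   8.   7.  89.   1.  68.] F [-0.2  0.3  0.2] open 0.0842 D [-0.0008 -0.0006  0.1518] turn 0.1
```

View pics/m2.png

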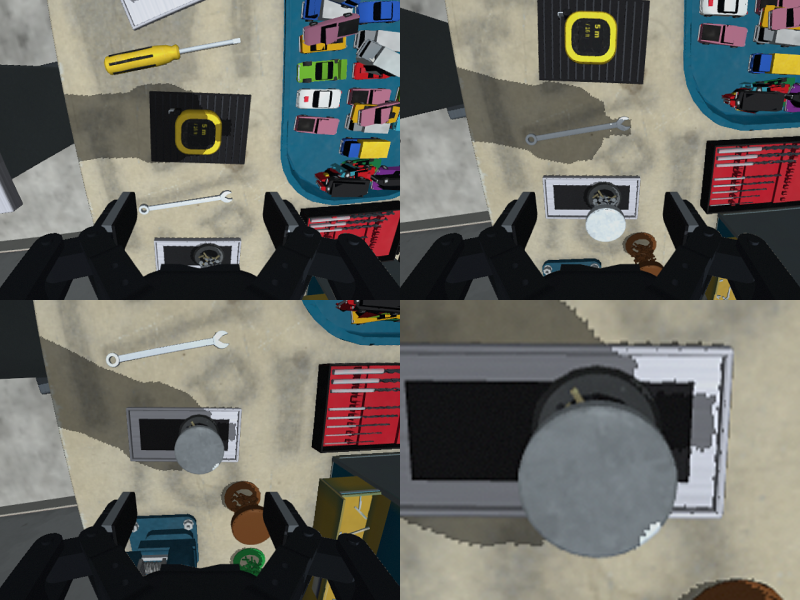

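Tape rests on the mat. Bottom right confirms the clear jar with white lid at full-res (319,238) in the long tray. The brown (250,520 montage) and green (248,562) look-alikes stand outside it.

```bash
python3 - <<'E'
from h import *
print(tri([("wi",(318.8,238.5)),("wh",(410,446))]),plane("wi",[(318.8,238.5)],.082))
# base centre ellipse approx in crop: centre (595,425)
print(plane("wi",[(220+97,150+62)],.006), plane("wi",[(220+190,150+47)],.01))
# brown lid top
print("brown",plane("wi",[(250*2,(523-300)*2)],.08))
E
```

```text
(array([ 0.51291326, -0.25306624,  0.22699245]), [0.016329053900517414, 0.016329053900517337]) [[ 0.48973607 -0.3039244   0.082     ]]
[[ 0.48862944 -0.30403473  0.006     ]] [[ 0.56996162 -0.30393239  0.01      ]]
brown [[ 0.61483028 -0.52475703  0.08      ]]
```

Montage scale is 1.6, not 2. I'll redo that.

```bash
python3 - <<'E'
from h import *
print(tri([("wi",(318.8,238.5)),("wh",(205*1.6,224*1.6))]))
print("brown",plane("wi",[(250*1.6,(523-300)*1.6)],.08))
go(.4893,-.3042,.05,80)
E
```

```text
(array([ 0.48919164, -0.30437294,  0.08047234]), [0.0004698196020238065, 0.0004698196020239985])
brown [[ 0.5348814  -0.41081375  0.08      ]]
at [ 0.4887 -0.3059  0.2018] [179.52  -0.7   80.07] q [-32.   8.   7.  89.   1.  68.] F [-0.2  0.3  0.2] open 0.0842 D [-0.     -0.001   0.1518] turn 0.1
```

```bash

python3 -m pendant '0 -0.001 0.03 0 0.084;0 -0.001 0.07 0 0.084;0 -0.001 0.11 0 0.084;0 -0.001 0.14 0 0.084;0 -0.001 0.152 0 0.084'
python3 -m pendant '0 0 0 0 0.084;0 0 0 0 0.084' 
python3 -c 'from h import *;go(.4893,-.3042,.05,80)'
```

```text
time: 21.35
ee_pos: [0.4888, -0.3001, 0.047]
tcp_rot: [179.7, -0.8, 80.3]
wrist_force: [-0.3, 0.3, 0.2]
opening: 0.0838
grasp_force: 0.0
time: 21.52
ee_pos: [0.4908, -0.3022, 0.0526]
tcp_rot: [179.4, -0.7, 80.2]
wrist_force: [-0.7, -0.1, -0.3]
opening: 0.084
grasp_force: 0.0
at [ 0.4908 -0.3022  0.0526] [179.37  -0.65  80.21] q [-32.   9.  -8.  73.   1.  68.] F [-0.7 -0.1 -0.3] open 0.084 D [-0.0022 -0.0012  0.0026] turn 0.2
```

```bash

python3 -m pendant '-0.002 -0.001 0.002 0 0.084;-0.002 -0.001 0.002 0 0.05;-0.002 -0.001 0.002 0 0.05;-0.002 -0.001 0.002 0 0.05;-0.002 -0.001 0.002 0 0.05' 35
python3 -m pendant '0 0 0 0 0.05;0 0 0 0 0.05'
python3 -c 'from h import *;go(.4893,-.3042,.05,80)'
python3 -m pendant '0 0 -0.02 0 0.05;0 0 -0.05 0 0.05;0 0 -0.09 0 0.05;0 0 -0.13 0 0.05;0 0 -0.15 0 0.05'
python3 -m pendant '0 0 0 0 0.05;0 0 0 0 0.05'
python3 -c 'from h import *;go(.5125,.3965,.2,80)'
```

```text
time: 21.93
ee_pos: [0.4896, -0.3052, 0.0514]
tcp_rot: [179.3, -0.6, 80.1]
wrist_force: [-1.1, 0.8, 6.5]
opening: 0.0613
grasp_force: 37.0
time: 22.1
ee_pos: [0.4896, -0.3052, 0.0514]
tcp_rot: [179.3, -0.6, 80.1]
wrist_force: [-1.4, 1.4, 6.1]
opening: 0.0613
grasp_force: 37.0
at [ 0.4896 -0.3052  0.0514] [179.26  -0.6   80.1 ] q [-32.   9.  -8.  72.   1.  68.] F [-1.4  1.4  6.1] open 0.0613 D [ 0.0009 -0.0005  0.0014] turn 0.1
time: 22.52
ee_pos: [0.4877, -0.3067, 0.2052]
tcp_rot: [179.1, -0.5, 80.1]
wrist_force: [0.7, -1.2, -1.4]
opening: 0.0617
grasp_force: 39.4
time: 22.68
ee_pos: [0.4876, -0.3065, 0.2009]
tcp_rot: [179.2, -0.6, 80.1]
wrist_force: [-0.0, -0.4, -3.1]
opening: 0.0614
grasp_force: 39.4
at [ 0.4876 -0.3065  0.2009] [179.24  -0.59  80.1 ] q [-33.   7.   6.  89.   1.  67.] F [-0.  -0.4 -3.1] open 0.0614 D [ 0.6968 -0.0964  0.0068] turn 0.1
```

```bash

python3 -m pendant '0.2 -0.028 0 0 0.05;0.2 -0.028 0 0 0.05;0.2 -0.028 0 0 0.05;0.2 -0.028 0 0 0.05;0.2 -0.028 0 0 0.05'>/dev/null
python3 -m pendant '0.2 -0.028 0 0 0.05;0.2 -0.028 0 0 0.05;0.2 -0.028 0 0 0.05;0.2 -0.028 0 0 0.05;0.2 -0.028 0 0 0.05'>/dev/null
python3 -m pendant '0.18 -0.024 -0.02 0 0.05;0.18 -0.024 -0.02 0 0.05;0.18 -0.024 -0.02 0 0.05;0.18 -0.024 -0.02 0 0.05;0.18 -0.024 -0.02 0 0.05'>/dev/null
python3 -m pendant '0 0 0 0 0.05;0 0 0 0 0.05'
python3 - <<'E'
from h import *
im=snap("wj");go(.5125,.3965,.2,80)
u=project("wj",[[.5125,.3965,.008]])[0];print(u)
x,y=int(max(u[0]-100,0)),int(max(u[1]-75,0));print(x,y)
L=cv2.resize(im,(400,300),interpolation=cv2.INTER_AREA);Z=cv2.resize(im[y:y+150,x:x+200],(800,600),interpolation=cv2.INTER_CUBIC)
cv2.imwrite("pics/wjv.png",Z)
E
```

```text
time: 24.1
ee_pos: [0.5069, 0.2795, 0.223]
tcp_rot: [179.5, -0.5, 80.2]
wrist_force: [-1.0, 0.1, -2.5]
opening: 0.0612
grasp_force: 39.4
at [0.5071 0.2785 0.2234] [179.53  -0.54  80.15] q [ 29.   8.   9.  91.   0. 129.] F [ 0.1 -0.6 -2.2] open 0.0612 D [ 0.1169 -0.015   0.0243] turn 0.1
[300.24562047  76.99809907]
200 1
```

View pics/wjv.png

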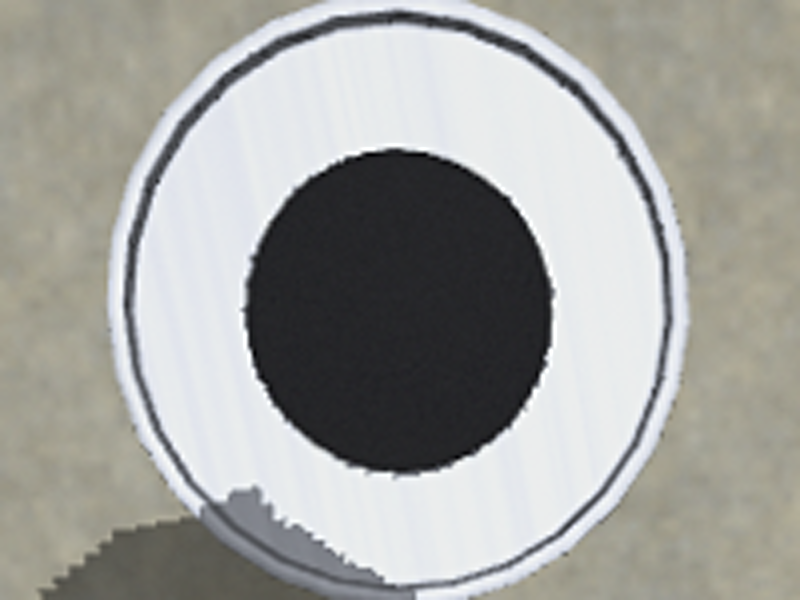

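The pad is centred at crop (400,311), or full (299.9,78.8).

```bash
python3 - <<'E'
from h import *
im=cv2.imread("pics/wj.png");m=(im.max(2)<70).astype(np.uint8);k,l,s,c=cv2.connectedComponentsWithStats(m);j=l[79,300];ys,xs=np.nonzero(l==j)
P=plane("wj",np.c_[xs,ys],.005);p=P.mean(0);print(p,np.ptp(P,axis=0));go(p[0],p[1],.2,80)
E
```

```text
[0.51142    0.39575917 0.005     ] [6.52544503e-02 6.47293820e-02 1.11022302e-16]
at [0.5071 0.2785 0.2234] [179.53  -0.54  80.15] q [ 29.   8.   9.  91.   0. 129.] F [ 0.1 -0.6 -2.2] open 0.0612 D [ 0.116  -0.016   0.0243] turn 0.1
```

```bash

python3 -m pendant '0.115 -0.016 0 0 0.05;0.115 -0.016 0 0 0.05;0.115 -0.016 0.02 0 0.05;0.115 -0.016 0.05 0 0.05;0.115 -0.016 0.08 0 0.05'>/dev/null
python3 -m pendant '0 0 0.03 0 0.05;0 0 0.055 0 0.05;0 0 0.072 0 0.05;0 0 0.072 0 0.05;0 0 0.072 0 0.05'
python3 -m pendant '0 0 0 0 0.05;0 0 0 0 0.05'>/dev/null
python3 -c 'from h import *;go(.5114,.395,.0514,80)'
```

```text
time: 24.98
ee_pos: [0.5132, 0.3946, 0.0734]
tcp_rot: [179.5, -0.5, 80.0]
wrist_force: [0.4, -0.7, -1.1]
opening: 0.0615
grasp_force: 39.4
at [0.5143 0.3963 0.0763] [179.3   -0.77  80.08] q [ 38.  18.   5.  76.   0. 138.] F [ 0.1 -0.1 -2.1] open 0.0612 D [-0.0022 -0.0029  0.0249] turn 0.1
```

```bash

python3 -m pendant '-0.002 -0.003 0.008 0 0.05;-0.002 -0.003 0.015 0 0.05;-0.002 -0.003 0.02 0 0.05;-0.002 -0.003 0.023 0 0.05;-0.002 -0.003 0.023 0 0.05'
python3 -m pendant '0 0 0.001 0 0.05;0 0 0.001 0 0.05'
python3 -c 'from h import *;go(.5114,.395,.0514,80)'
```

```text
time: 25.57
ee_pos: [0.51, 0.3951, 0.0513]
tcp_rot: [179.4, -0.6, 80.1]
wrist_force: [-3.4, -0.5, 2.6]
opening: 0.0614
grasp_force: 38.7
time: 25.73
ee_pos: [0.5101, 0.395, 0.0512]
tcp_rot: [179.4, -0.7, 80.1]
wrist_force: [-5.1, -4.3, 8.1]
opening: 0.0611
grasp_force: 39.6
at [0.5101 0.395  0.0512] [179.42  -0.67  80.13] q [ 38.  18.   2.  74.   0. 138.] F [-5.1 -4.3  8.1] open 0.0611 D [ 0.0002  0.0013 -0.0001] turn 0.1
```

Jar touched down in the round tray (8 N). I'll release, rise and look at the torch from two places.

```bash

python3 -m pendant '0 0 0 0 0.084;0 0 0 0 0.084;0 0 0 0 0.084;0 0 -0.03 0 0.084;0 0 -0.07 0 0.084'
python3 -m pendant '-0.06 0 -0.12 0 0.084;-0.13 0 -0.12 0 0.084;-0.18 0 -0.12 0 0.084;-0.18 0 -0.12 0 0.084;-0.18 0 -0.12 0 0.084'>/dev/null
python3 -m pendant '0 0 0 0 0.084;0 0 0 0 0.084'>/dev/null
python3 -c 'from h import *;snap("wk")'
python3 -m pendant '-0.08 0.03 0 0 0.084;-0.08 0.03 0 0 0.084;-0.08 0.03 0 0 0.084;-0.08 0.03 0 0 0.084'>/dev/null
python3 - <<'E'
from h import *
im=snap("wl");go(.51,.146,.2,190)
r=lambda n:cv2.resize(cv2.imread(f"pics/{n}.png")[:360,120:520],(400,360))
cv2.imwrite("pics/m3.png",np.hstack([r("wk"),r("wl")]))
E
```

```text
time: 26.15
ee_pos: [0.508, 0.3932, 0.1167]
tcp_rot: [179.7, -0.3, 80.1]
wrist_force: [1.2, 0.3, 0.4]
opening: 0.0841
grasp_force: 0.0
at [0.4957 0.1462 0.2303] [179.49  -0.64  80.06] q [ 16.  -1.   1.  91.   0. 116.] F [-0.7 -0.3 -0.2] open 0.0841 D [0.0019 0.0138 0.0304] turn -109.9
```

View pics/m3.png

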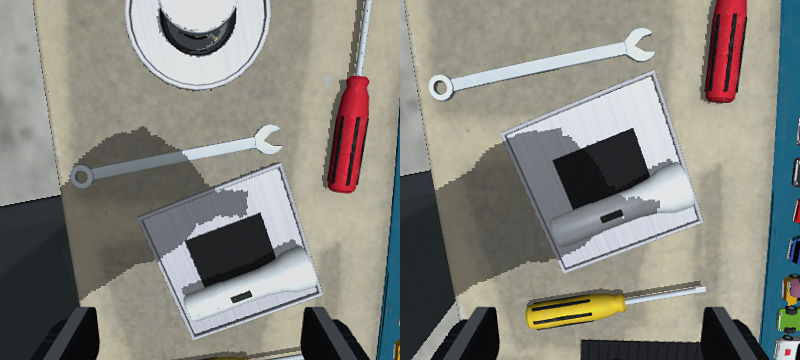

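The jar stands in the round tray (crop wk (200,15)). The torch's switch is at wk (361,296) and wl (331,216).

```bash
python3 - <<'E'
from h import *
T=lambda a,b:print(tri([("wk",(120+a[0],a[1])),("wl",(120+b[0],b[1]))]))
T((241,296),(211,216))   # switch
T((186,302),(152,230))   # tail
T((315,274),(293,188))   # head rim mid
# square corners
for n,C in(("wk",[(138,217),(279,163),(327,292),(192,340)]),("wl",[(101,134),(255,71),(303,222),(165,273)])):
    P=plane(n,[(x+120,y) for x,y in C],.01)[:,:2];print(P.mean(0),[round(float(np.linalg.norm(P[i]-P[i-1])),4) for i in range(4)],np.degrees(np.arctan2(*(P[1]-P[0])[::-1])))
# torch white-ish bounds: axis endpoints on plane z=.0255
for n,E in(("wk",[(186,300),(315,272)]),("wl",[(152,228),(293,186)])):print(plane(n,[(x+120,y) for x,y in E],.0255))
E
```

```text
(array([0.50796498, 0.14377235, 0.03662464]), [0.00016429829647020183, 0.00016429829647006137])
(array([0.45107455, 0.13398357, 0.01185239]), [0.0012798093018853347, 0.0012798093018851723])
(array([0.57889768, 0.15762029, 0.04485061]), [0.0007877101745284739, 0.0007877101745287282])
[0.5089727  0.17356676] [0.1465, 0.1424, 0.1453, 0.1521] 11.006532988247274
[0.50912943 0.17201887] [0.1451, 0.1456, 0.1444, 0.1443] 11.076753225433544
[[0.45436737 0.1436073  0.0255    ]
 [0.58363478 0.1501477  0.0255    ]]
[[0.45263197 0.13922013 0.0255    ]
 [0.58438881 0.15517984 0.0255    ]]
```

```bash
python3 -c '
from h import *
print(plane("wl",[(295,296),(341,290)],.014))'
for i in 1 2 3; do python3 -m pendant '0 0 0 -36.6 0.064;0 0 0 -36.6 0.064;0 0 0 -36.6 0.064;0 0 0 -36.6 0.064;0 0 0 -36.6 0.064;' 2>&1 | tail -1; python3 -m pendant '0 0 0 0 0.064' >/dev/null; done
python3 -c 'from h import *;go(.5155,.1475,.12,190)'
```

```text
[[0.45809648 0.06196232 0.014     ]
 [0.50494962 0.06025143 0.014     ]]
grasp_force: 0.0
grasp_force: 0.0
grasp_force: 0.0
at [0.4954 0.1468 0.231 ] [ 179.54    0.74 -172.47] q [16. -1.  1. 91.  0.  9.] F [-0.1 -0.4  0.4] open 0.0637 D [-0.0186 -0.0028  0.1113] turn -2.5
```

```bash

python3 -m pendant '-0.0186 -0.0028 0.03 -2.5 0.064;-0.0186 -0.0028 0.07 -2.5 0.064;-0.0186 -0.0028 0.11 -2.5 0.064;-0.0186 -0.0028 0.11 -2.5 0.064;-0.0186 -0.0028 0.11 -2.5 0.064' >/dev/null
python3 -m pendant '0 0 0 0 0.064;0 0 0 0 0.064'>/dev/null
python3 -c 'from h import *;go(.5155,.1475,.04,190);snap("wm")'
```

```text
at [0.517  0.1472 0.1249] [ 179.56    1.03 -170.09] q [16.  2. -8. 79.  0.  6.] F [-0.8 -0.7  0.4] open 0.0639 D [ 0.003  -0.0001  0.0849] turn -0.1
```

View pics/wm.png

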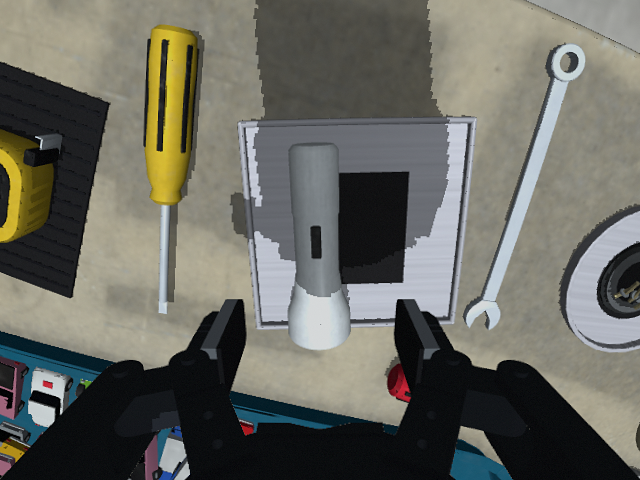

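The torch is square to the tool, with its tail at (314,145), head at (319,348) and switch at (316,241). I'll check its middle.

```bash
python3 - <<'E'
from h import *
a=plane("wm",[(314,143),(319,348)],.0255);print(a,a.mean(0),np.linalg.norm(a[1]-a[0]),np.degrees(np.arctan2(*(a[1]-a[0])[1::-1])))
print(tri([("wm",(316,241)),("wl",(331,216)),("wk",(361,296))]))
go(*a.mean(0)[:2],.04,190)
E
```

```text
[[0.45360888 0.13417133 0.0255    ]
 [0.59061892 0.16083183 0.0255    ]] [0.5221139  0.14750158 0.0255    ] 0.13957984794753833 11.011461208366875
(array([0.50786491, 0.14440873, 0.03798009]), [0.0002510655764297036, 0.00030950209508163237, 0.00022013989726316118])
at [0.517  0.1471 0.1248] [ 179.56    1.04 -170.06] q [16.  2. -8. 79.  0.  6.] F [-0.3  0.6  0.7] open 0.0639 D [-0.0036 -0.0012  0.0848] turn -0.1
```

```bash

python3 -m pendant '0.002 0 0.03 0 0.064;0.002 0 0.06 0 0.064;0.002 0 0.08 0 0.064;0.002 0 0.085 0 0.064;0.002 0 0.085 0 0.064'
python3 -m pendant '0 0 0 0 0.02;0 0 0 0 0.02;0 0 0 0 0.02;0 0 0 0 0.02;0 0 0 0 0.02' 50
python3 -m pendant '0 0 0 0 0.02;0 0 0 0 0.02;0 0 0 0 0.02'
python3 -c 'from h import *;go(.5155,.1475,.04,190)'
```

```text
time: 29.72
ee_pos: [0.5147, 0.1471, 0.0369]
tcp_rot: [179.6, 0.8, -170.0]
wrist_force: [0.0, -0.5, 0.8]
opening: 0.0643
grasp_force: 0.0
time: 30.13
ee_pos: [0.5162, 0.1475, 0.0393]
tcp_rot: [179.6, 1.0, -170.0]
wrist_force: [-0.2, -0.2, 7.6]
opening: 0.0428
grasp_force: 51.6
time: 30.38
ee_pos: [0.5162, 0.1474, 0.0393]
tcp_rot: [179.6, 1.0, -170.0]
wrist_force: [-0.4, -0.1, 7.8]
opening: 0.0422
grasp_force: 51.6
at [0.5162 0.1474 0.0393] [ 179.57    1.02 -169.98] q [ 16.   4. -15.  70.   0.   6.] F [-0.4 -0.1  7.8] open 0.0422 D [ 0.0007  0.0002 -0.0007] turn 0.0
```

```bash

python3 -m pendant '0 0 -0.02 0 0.02;0 0 -0.06 0 0.02;0 0 -0.1 0 0.02;0 0 -0.14 0 0.02;0 0 -0.16 0 0.02'
python3 -m pendant '0 0 0 7 0.02;0 0 0 14 0.02;0 0 0 20.8 0.02;0 0 0 20.8 0.02;0 0 0 20.8 0.02'>/dev/null
python3 -c 'from h import *;go(.4693,-.3045,.2,169.3)'
```

```text
time: 30.8
ee_pos: [0.5138, 0.1458, 0.2032]
tcp_rot: [179.5, 1.2, -170.0]
wrist_force: [-0.0, 0.1, -1.2]
opening: 0.0425
grasp_force: 50.9
at [0.5129 0.1456 0.1975] [179.3    0.65 169.44] q [16.  1. -1. 88.  0. 26.] F [ 0.5 -0.2 -0.6] open 0.0421 D [-0.0396 -0.4504 -0.0076] turn 0.1
```

```bash

python3 -m pendant '-0.018 -0.2 0 0 0.02;-0.018 -0.2 0 0 0.02;-0.018 -0.2 0 0 0.02;-0.018 -0.2 0 0 0.02;-0.018 -0.2 0 0 0.02'>/dev/null
python3 -m pendant '-0.018 -0.2 0 0 0.02;-0.018 -0.2 0 0 0.02;-0.018 -0.2 0 0 0.02;-0.018 -0.2 0 0 0.02;-0.018 -0.2 0 0 0.02'>/dev/null
python3 -m pendant '-0.004 -0.05 0.03 0 0.02;-0.004 -0.05 0.06 0 0.02;-0.004 -0.05 0.06 0 0.02;-0.004 -0.05 0.06 0 0.02'>/dev/null
python3 -m pendant '0 0 0 0 0.02;0 0 0 0 0.02'
python3 -c 'from h import *;go(.4693,-.3045,.04,169.3);snap("wn")'
```

```text
time: 32.55
ee_pos: [0.4698, -0.303, 0.134]
tcp_rot: [179.4, 0.7, 169.4]
wrist_force: [0.4, 0.6, -0.7]
opening: 0.0426
grasp_force: 51.0
at [ 0.4698 -0.303   0.134 ] [179.39   0.74 169.37] q [-33.   5.  -3.  81.   1. -23.] F [ 0.4  0.6 -0.7] open 0.0426 D [ 0.0014 -0.0026  0.094 ] turn 0.1
```

View pics/wn.png

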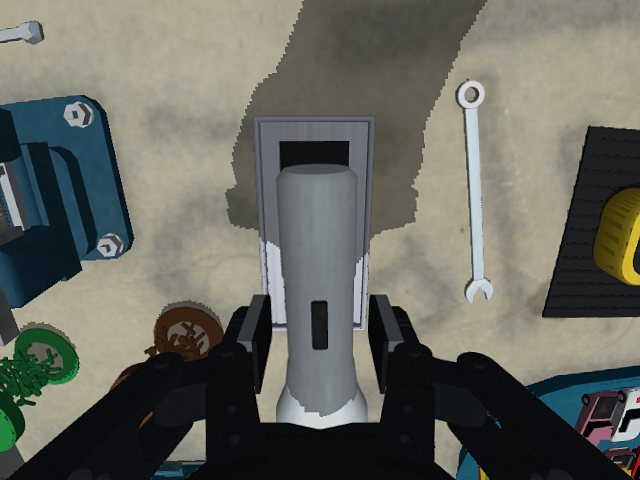

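The tray's far corners are at (255,117) and (375,117), its near ones at (262,329) and (368,329). The torch is parallel to it.

```bash
python3 - <<'E'
from h import *
P=plane("wn",[(255,117),(375,117),(368,329),(262,329)],.01)[:,:2];print(P,P.mean(0),[round(float(np.linalg.norm(P[i]-P[i-1])),4) for i in range(4)])
d=P[3]-P[0]+P[2]-P[1];print(np.degrees(np.arctan2(d[1],d[0])))
c=P.mean(0);print("vise",plane("wn",[(132,250)],.02));go(c[0],c[1],.0395,169.4)
# torch tail in hand: expected at c_tcp - 63mm along axis; held bottom z = .134-.0393+.004
z=.134-.0393+.0255;print("tail",plane("wn",[(316,168)],z+.015))
E
```

```text
[[ 0.3845006  -0.32615293]
 [ 0.39846895 -0.25223972]
 [ 0.55052516 -0.27855448]
 [ 0.53508321 -0.35809199]] [ 0.46714448 -0.30375978] [0.1539, 0.0752, 0.1543, 0.081]
-10.895395325170254
vise [[ 0.45198772 -0.42799292  0.02      ]]
at [ 0.4699 -0.3029  0.134 ] [179.39   0.75 169.37] q [-33.   5.  -3.  81.   1. -23.] F [ 0.2  0.6 -1.9] open 0.0428 D [ 0.0037 -0.0023  0.0945] turn -0.0
tail [[ 0.40476964 -0.29113596  0.1352    ]]
```

```bash

python3 -m pendant '0.001 -0.0028 0.03 0 0.02;0.001 -0.0028 0.06 0 0.02;0.001 -0.0028 0.078 0 0.02;0.001 -0.0028 0.078 0 0.02;0.001 -0.0028 0.078 0 0.02'>/dev/null
python3 -m pendant '0 0 0.004 0 0.02;0 0 0.008 0 0.02;0 0 0.011 0 0.02;0 0 0.013 0 0.02;0 0 0.013 0 0.02'
python3 -c 'from h import *;go(.4695,-.3043,.0393,169.3)'
```

```text
time: 33.43
ee_pos: [0.4684, -0.3051, 0.0406]
tcp_rot: [179.3, 0.6, 169.2]
wrist_force: [0.4, -0.5, -1.9]
opening: 0.0422
grasp_force: 51.1
at [ 0.4684 -0.3051  0.0406] [179.33   0.58 169.24] q [-33.   7. -11.  71.   1. -23.] F [ 0.4 -0.5 -1.9] open 0.0422 D [-0.001   0.0009  0.0013] turn -0.1
```

```bash

python3 -m pendant '-0.001 0.001 0.001 0 0.02;-0.001 0.001 0.002 0 0.02;-0.001 0.001 0.002 0 0.02'
python3 -c 'from h import *;go(.4695,-.3043,.0393,169.3)'
```

```text
time: 33.68
ee_pos: [0.4698, -0.3043, 0.0395]
tcp_rot: [179.3, 0.6, 169.2]
wrist_force: [-2.3, 2.1, 3.4]
opening: 0.0423
grasp_force: 51.7
at [ 0.4698 -0.3043  0.0395] [179.34   0.62 169.24] q [-33.   7. -11.  71.   1. -23.] F [-2.3  2.1  3.4] open 0.0423 D [ 0.0003 -0.      0.0002] turn -0.1
```

```bash

python3 -m pendant '0 0 0 0 0.064;0 0 0 0 0.064;0 0 0 0 0.064;0 0 -0.03 0 0.064;0 0 -0.07 0 0.064'
python3 -m pendant '0 0 -0.1 0 0.076;0 0 -0.1 0 0.076;0 0 -0.1 0 0.076;0 0 -0.1 0 0.076'>/dev/null
python3 -c 'from h import *;snap("wo");go(.5144,-.0673,.15,168.1)'
```

```text
time: 34.1
ee_pos: [0.4669, -0.3037, 0.1059]
tcp_rot: [179.2, 0.2, 169.2]
wrist_force: [0.8, -0.2, 0.7]
opening: 0.0641
grasp_force: 0.0
at [ 0.4684 -0.3065  0.2113] [179.43   0.82 169.23] q [-34.   5.   5.  90.   1. -23.] F [ 0.1  0.5 -0.7] open 0.0763 D [0.0004 0.243  0.0637] turn 1.1
```

View pics/wo.png

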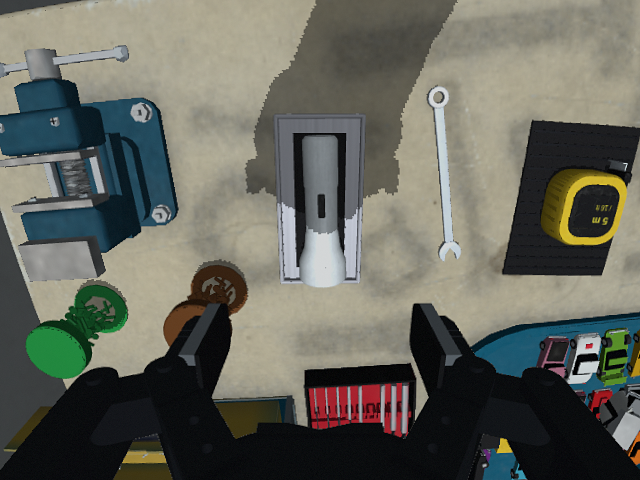

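The torch lies aligned in the long tray, tail at (321,136) and head at (322,286). I'll check how well it is centred, and go to the tape.

```bash
python3 - <<'E'
from h import *
P=plane("wo",[(275,114),(366,114),(361,283),(281,283)],.01)[:,:2];c=P.mean(0);u=np.array([np.cos(np.radians(-10.8)),np.sin(np.radians(-10.8))]);v=np.array([-u[1],u[0]])
for uv,z in(((321,136),.025),((321,136),.035),((322,286),.047),((322,286),.04)):
    p=plane("wo",[uv],z)[0,:2]-c;print(uv,z,p@u,p@v)
print(c,[(p-c)@u for p in P])
E
python3 -m pendant '0 0.2 0 1.1 0.076;0 0.2 0 1.1 0.076;0 0.2 0 1.1 0.076;0 0.2 0 1.1 0.076;0 0.2 0 1.1 0.076'>/dev/null
python3 -m pendant '0 0.043 0.02 0 0.076;0 0.043 0.06 0 0.076;0 0.043 0.09 0 0.076;0 0.043 0.09 0 0.076'>/dev/null
python3 -m pendant '0 0 0 0 0.076;0 0 0 0 0.076'>/dev/null
python3 -c 'from h import *;go(.5144,-.0673,.0365,168.1)'
```

```text
(321, 136) 0.025 -0.06103609347300177 -6.343785145509752e-05
(321, 136) 0.035 -0.06172332491547947 -0.00017280602590734751
(322, 286) 0.047 0.06232014251849544 0.0007006060081501602
(322, 286) 0.04 0.06589752026678042 0.0008020758125517021
[ 0.46783766 -0.30333216] [np.float64(-0.07802160333855775), np.float64(-0.07802094967427839), np.float64(0.07816906096061667), np.float64(0.07787349205221931)]
at [ 0.515  -0.0669  0.1228] [179.32   0.61 168.1 ] q [ -8.  -0. -10.  80.   1.   4.] F [-0.1 -0.1  0.9] open 0.0759 D [ 0.0015 -0.0015  0.0863] turn 0.0
```

Torch centred to 1 mm. Now the tape.

```bash

python3 -m pendant '0.0015 -0.0015 0.03 0 0.076;0.0015 -0.0015 0.06 0 0.076;0.0015 -0.0015 0.08 0 0.076;0.0015 -0.0015 0.086 0 0.076;0.0015 -0.0015 0.086 0 0.076' 40
python3 -m pendant '0 0 0 0 0.076;0 0 0 0 0.05;0 0 0 0 0.05;0 0 0 0 0.05;0 0 0 0 0.05' 40
python3 -m pendant '0 0 0 0 0.05;0 0 0 0 0.05'
python3 -m pendant '0 0 -0.02 0 0.05;0 0 -0.06 0 0.05;0 0 -0.1 0 0.05;0 0 -0.14 0 0.05;0 0 -0.15 0 0.05'>/dev/null
python3 -m pendant '0 0 0 -7 0.05;0 0 0 -14 0.05;0 0 0 -21 0.05;0 0 0 -23 0.05;0 0 0 -23 0.05'>/dev/null
python3 -c 'from h import *;go(.509,.1725,.15,191)'
```

```text
time: 35.82
ee_pos: [0.5141, -0.0674, 0.0359]
tcp_rot: [179.3, 0.6, 168.1]
wrist_force: [-0.5, 0.1, 0.5]
opening: 0.0757
grasp_force: 0.0
time: 36.23
ee_pos: [0.5155, -0.0673, 0.0382]
tcp_rot: [179.3, 0.8, 168.1]
wrist_force: [-1.1, -1.8, 5.3]
opening: 0.0634
grasp_force: 44.1
time: 36.4
ee_pos: [0.5155, -0.0673, 0.0382]
tcp_rot: [179.3, 0.8, 168.1]
wrist_force: [-0.9, 0.1, 4.8]
opening: 0.0631
grasp_force: 44.1
at [ 0.5125 -0.0684  0.1865] [ 179.63    0.87 -168.77] q [ -8.  -1.  -4.  87.   1. -19.] F [ 0.3 -0.2 -1.4] open 0.0631 D [-0.0429  0.2367  0.0387] turn 0.2
```

```bash

python3 -m pendant '-0.033 0.18 0 0 0.05;-0.033 0.18 0 0 0.05;-0.033 0.18 0 0 0.05;-0.033 0.18 0 0 0.05;-0.033 0.18 0 0 0.05'>/dev/null
python3 -m pendant '-0.01 0.057 0 0 0.05;-0.01 0.057 0 0 0.05;-0.01 0.057 0.01 0 0.05;-0.01 0.057 0.01 0 0.05'>/dev/null
python3 -m pendant '0 0 0 0 0.05;0 0 0 0 0.05'>/dev/null
python3 -c 'from h import *;snap("wp");go(.509,.1725,.0385,191)'
```

```text
at [0.5089 0.1717 0.1782] [ 179.61    0.81 -168.97] q [19.  2. -2. 85.  0.  7.] F [-0.1  0.4 -2.3] open 0.0628 D [ 0.0017 -0.0002  0.1397] turn 0.0
```

View pics/wp.png

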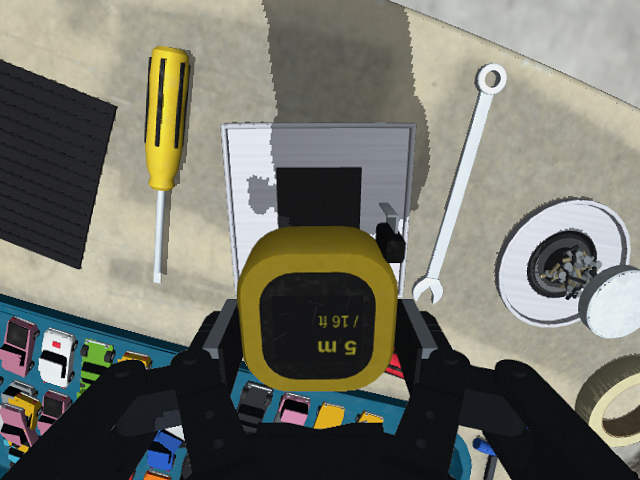

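Tray's far corners are (222,124) and (415,124); the pad's far edge runs (276,168)–(361,168).

```bash
python3 - <<'E'
from h import *
for uv,z,L in(([(222,124),(415,124)],.01,.074),([(276,168),(361,168)],.005,.040)):
    P=plane("wp",uv,z)[:,:2];d=P[1]-P[0];n=np.array([d[1],-d[0]])/np.linalg.norm(d);n*=np.sign(n[0])
    print(P.mean(0)+n*L,np.linalg.norm(d),np.degrees(np.arctan2(n[1],n[0])))
# tape centre from wo
im=cv2.imread("pics/wo.png");h=cv2.cvtColor(im,cv2.COLOR_BGR2HSV);m=cv2.inRange(h,(20,120,60),(35,255,255));m[:150]=0;m[260:]=0;m[:,:520]=0
ys,xs=np.nonzero(m);Q=plane("wo",np.c_[xs,ys],.025)[:,:2];print(cv2.minAreaRect((Q*1e3).astype(np.float32)))
go(.509,.1725,.0385,191)
E
```

```text
[0.50895453 0.17251677] 0.14435983511011152 10.983682161009227
[0.50884621 0.17239327] 0.06674668737423275 10.950749643152516
((510.5802307128906, -71.2516098022461), (78.90704345703125, 69.0318374633789), 78.07328796386719)
at [0.5089 0.1717 0.1782] [ 179.61    0.81 -168.97] q [19.  2. -2. 85.  0.  7.] F [-0.1  0.4 -2.3] open 0.0628 D [ 0.0017 -0.0002  0.1397] turn 0.0
```

```bash

python3 -m pendant '-0.001 0 0.04 0 0.05;-0.001 0 0.08 0 0.05;-0.001 0 0.11 0 0.05;-0.001 0 0.12 0 0.05;-0.001 0 0.12 0 0.05'>/dev/null
python3 -m pendant '0 0 0.005 0 0.05;0 0 0.009 0 0.05;0 0 0.012 0 0.05;0 0 0.014 0 0.05;0 0 0.014 0 0.05'
python3 -c 'from h import *;go(.511,.1728,.0392,191)'
```

```text
time: 39.03
ee_pos: [0.5116, 0.1742, 0.0443]
tcp_rot: [179.6, 0.8, -168.9]
wrist_force: [-0.5, -0.0, -2.3]
opening: 0.063
grasp_force: 45.7
at [0.5116 0.1742 0.0443] [ 179.59    0.84 -168.86] q [ 19.   4. -14.  71.   0.   8.] F [-0.5 -0.  -2.3] open 0.063 D [ 0.001  -0.0013  0.0051] turn 0.1
```

```bash

python3 -m pendant '0 -0.0013 0.002 0 0.05;0 -0.0013 0.004 0 0.05;0 -0.0013 0.005 0 0.05;0 -0.0013 0.005 0 0.05'
python3 -c 'from h import *;go(.511,.1728,.0392,191)'
```

```text
time: 39.37
ee_pos: [0.5119, 0.1729, 0.0394]
tcp_rot: [179.6, 0.8, -168.9]
wrist_force: [-1.9, -1.1, 4.3]
opening: 0.0626
grasp_force: 46.4
at [0.5119 0.1729 0.0394] [ 179.6     0.83 -168.87] q [ 19.   4. -15.  70.   0.   7.] F [-1.9 -1.1  4.3] open 0.0626 D [0.0009 0.0001 0.0002] turn 0.1
```

Contact. I'll release, rise and take a final look.

```bash

python3 -m pendant '0 0 0 0 0.078;0 0 0 0 0.078;0 0 0 0 0.078;0 0 -0.03 0 0.078;0 0 -0.07 0 0.078'
python3 -m pendant '0 0 -0.12 0 0.078;0 0 -0.12 0 0.078;0 0 -0.12 0 0.078;0 0 -0.12 0 0.078;0 0 -0.12 0 0.078'
python3 - <<'E'
from h import *
im=snap("wq");s=snap("sd1","side")
cv2.imwrite("pics/fin.png",np.vstack([np.hstack([cv2.resize(im,(400,300),interpolation=cv2.INTER_AREA),cv2.resize(s[150:390,130:450],(400,300))]),np.hstack([cv2.resize(im[100:340,180:500],(400,300)),cv2.resize(s[310:385,150:250],(400,300))])]))
E
```

```text
time: 39.78
ee_pos: [0.5088, 0.1716, 0.1061]
tcp_rot: [179.6, 0.4, -168.9]
wrist_force: [1.4, 0.7, -0.4]
opening: 0.0781
grasp_force: 0.0
time: 40.2
ee_pos: [0.5103, 0.1714, 0.2314]
tcp_rot: [179.6, 1.1, -168.9]
wrist_force: [-0.5, 0.5, -0.1]
opening: 0.0778
grasp_force: 0.0
```

View pics/fin.png

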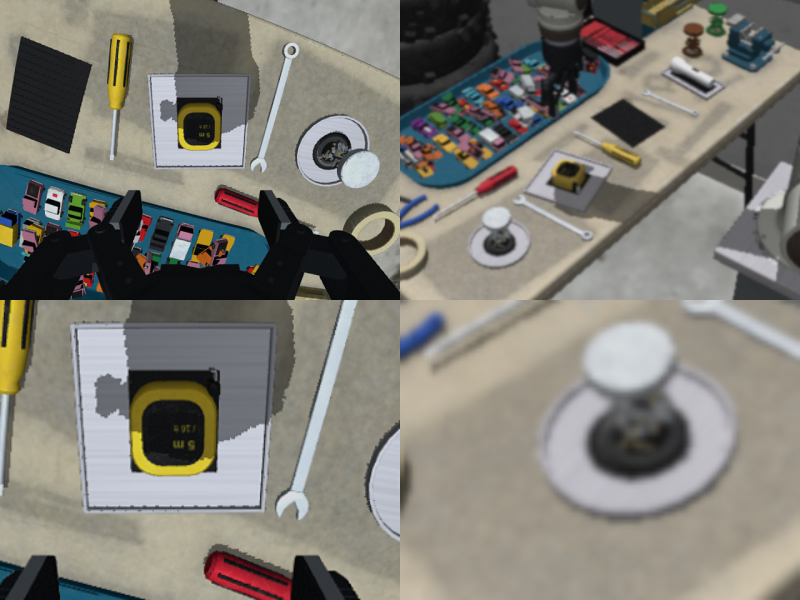

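All three are home: the tape on its pad at full-res (318,215), the jar upright in the round tray, and the torch along the long tray. The mat is empty and the spanners and screwdriver look untouched. I'll hand it in.

```bash
python3 -c 'from workcell import bot;print(bot.job_done())'
```

```text
the job is handed in; nothing more can be done
None
```

The torch, tape measure and jar are each back in the middle of their own trays, with the tape measure set aside on the mat first, and the job was handed in at about 40 s.

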